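# Brake lever check on two cart handles

## Task

Check the two cart brake handles that stand on the bench. With the outside of the fingers press the long lever in towards its bar until it is against its stop, still short of the bar, hold it there for about a second and let it spring right back out; then press the short lever in against its stop in the same way and finish while still holding it there. Only push the levers, one at a time and without forcing them: do not pinch or hook them, do not touch the bars, and leave the things standing around where they are.

Things in the scene. Friction and masses are not known exactly. Their poses are not given: they have to be found in the camera images.
- long_stand: Stand of the long-lever brake handle, fixed, on the left or right of the work, may be turned. Steel foot 90 x 120 x 12 mm, post 22 mm thick. Origin: underside of the foot, below the middle of the bar. y runs along the bar, +x from lever to bar (the way to press, about away from the robot). The lever lies on the -x side at the height of the bar; pivot at x -45, y +62, z 115 mm, free end towards -y.
- long_lever (a joint): Angle of the long lever about its upright pivot, rad: 0 = sprung right out, 0.30 = against its stop, about 15 mm of air left to the bar. Straight aluminium blade 135 mm long, 8 mm thick, 16 mm high. A spring resists with about 1 N at the start and 3 N at the stop (pushed 100 mm from the pivot); at the stop the force rises steeply. Springs back out when let go.
- long_pad (a point): Point to press on the long lever: middle of the blade's thickness and height, 100 mm from the pivot, 115 mm above the worktop; moves with the lever. x axis: square to the blade, towards the bar (pressing direction); -y: to the free end. The face to press is 4 mm to its -x side. With the lever out, x is turned 0.20 rad clockwise (from above) from the stand's x.
- short_stand: Stand of the short-lever brake handle, fixed, on the left or right of the work, may be turned. Steel foot 90 x 120 x 12 mm, post 22 mm thick. Origin: underside of the foot, below the middle of the bar. y runs along the bar, +x from lever to bar (the way to press, about away from the robot). The lever lies on the -x side at the height of the bar; pivot at x -45, y +62, z 115 mm, free end towards -y.
- short_lever (a joint): Angle of the short lever about its upright pivot, rad: 0 = sprung right out, 0.40 = against its stop, about 15 mm of air left to the bar. Straight aluminium blade 80 mm long, 8 mm thick, 16 mm high. A spring resists with about 1 N at the start and 3 N at the stop (pushed 60 mm from the pivot); at the stop the force rises steeply. Springs back out when let go.
- short_pad (a point): Point to press on the short lever: middle of the blade's thickness and height, 60 mm from the pivot, 115 mm above the worktop; moves with the lever. x axis: square to the blade, towards the bar (pressing direction); -y: to the free end. The face to press is 4 mm to its -x side. With the lever out, x is turned 0.25 rad clockwise (from above) from the stand's x.
- long_bar: Grip bar of the long-lever handle, level, 180 mm long, 30 mm thick at most, fixed to the stand; same origin and axes as the stand, centre line at z 115 mm. With it go the collar and fork that hold the pivot (y +49 to +75, x down to -52 mm, top 17 mm above the centre line). Not to be touched: fingers reaching 30 mm below the blade from its -x side are clear of it.
- short_bar: Grip bar of the short-lever handle, level, 180 mm long, 30 mm thick at most, fixed to the stand; same origin and axes as the stand, centre line at z 115 mm. With it go the collar and fork that hold the pivot (y +49 to +75, x down to -52 mm, top 17 mm above the centre line). Not to be touched: fingers reaching 30 mm below the blade from its -x side are clear of it.
- clear_vial: Bystander: clear glass sample vial with a white cap, 25 mm across, 61 mm tall, standing beyond the free end of the long-lever handle. Origin at the centre of its underside.
- orange_vial: Bystander: small vial with an orange cap, 25 mm across, 63 mm tall, standing beyond the free end of the short-lever handle. Origin at the centre of its underside.
- brown_bottle: Bystander: brown glass bottle with a blue cap, 60 mm across, 121 mm tall, at the left of the work. Origin at the centre of its underside.
- grey_cap_bottle: Bystander: translucent bottle with a pale cap, 66 mm across, 137 mm tall, at the right of the work. Origin at the centre of its underside.
- tape_roll: Bystander: yellow roll of tape lying flat, 76 mm across, 19 mm high, near the robot. Origin at the centre of its underside.
- red_cap_bottle: Bystander: white bottle with a red cap, 74 mm across, 161 mm tall, behind the handles. Origin at the centre of its underside.
Not all that is in view belongs to the job. What is shaped like the short_stand but green or red is not meant.

How it is judged:
On the way, in this order (a step that is already met when the one before it is completed fails the run):
1. the fingers hold the long lever in against its stop for half a second, the short lever being out (value of joint long_lever above 0.27 rad and contact force between the fingers and long_lever above 1.5 N and value of joint short_lever below 0.04 rad), for 0.5 s.
2. the long lever is let go and back out, the short lever still out (value of joint each of long_lever, short_lever below 0.04 rad and contact force between the fingers and long_lever below 0.2 N), for 0.2 s.
At the end, for the whole second after the job is handed in: The fingers hold the short lever against its stop (joint over 0.36 of 0.40 rad, pushed with at least 1.5 N, at rest); the long lever is back out (under 0.04 rad) and not touched (value of joint short_lever above 0.36 rad and contact force between the fingers and short_lever above 1.5 N and value of joint long_lever below 0.04 rad and contact force between the fingers and long_lever below 0.2 N and velocity of joint short_lever below 0.1 rad/s); the arm keeps its last pose, push and grip.
It fails at once if a lever is pushed with more than 35 N (contact force between the fingers and long_lever above 35 N or contact force between the fingers and short_lever above 35 N).
It fails at once if the robot touches a grip bar (lever and bar squeezed together, handle grasped) (contact force between the arm and long_bar above 1 N or contact force between the arm and short_bar above 1 N).
It fails at once if a lever is pinched, straddled or hooked instead of pushed from outside ((contact force between the fingers and long_lever above 0.5 N and x of the grasp point in the frame of long_pad above -0.004 m) or (contact force between the fingers and short_lever above 0.5 N and x of the grasp point in the frame of short_pad above -0.004 m)).
It fails at once if both levers are pressed in together (value of joint each of long_lever, short_lever above 0.1 rad).
It fails at once if a bystander is shifted by more than 20 mm, lifted or tipped (distance of any of clear_vial, orange_vial, brown_bottle, grey_cap_bottle, tape_roll, red_cap_bottle from where it was at the start of the episode above 0.02 m or angle between any of clear_vial, orange_vial, brown_bottle, grey_cap_bottle, tape_roll, red_cap_bottle's own z axis and vertical above 0.3 rad).
It also fails if it takes over 48 s, if anything falls off the work surface, if the arm or the gripper's body presses on something with over 40 N, if the wrist force passes 120 N, or if a joint passes its speed limit or range.

## Robot

A 7-joint arm with a two-finger parallel gripper is mounted at the origin on a cart in front of the work surface, level with it; the furniture and walls round the work are solid. World frame = base frame: x ahead of the robot, y to its left, z up, the work surface at z = 0. Lengths are in m, angles in rad, forces in N, time in s.
With the tool pointing down it reaches from about 0.4 to 0.85 m from the base axis. Payload 10.4 kg.
Tool frame: the origin (TCP) lies midway between the tips of the shut fingers; the grasp point (between the pads) lies 19 mm behind it (manip.hold_point_z is the distance from the TCP to the grasp point, in m); z points along the fingers, y is the line along which they close (so a half turn about z gives the same grasp; the last joint's range is limited). The gripper opens to 85 mm and grips with 20 to 120 N. Pads are 22 mm wide; open, the fingers measure 114 mm over their backs; the gripper's body (76 mm by 85 mm) begins 54 mm behind the grasp point. The pads swing forward as they close: fully open they stand 13 mm farther back than shut.
Start: joints at [-1.353, 0.332, -0.065, 1.46, 0.022, 1.35, -0.088], TCP at [0.149, 0.607, 0.231] pointing down, gripper open.
Joint ranges: [-2.6, 2.6], [-0.5, 2.12], [-1.47, 1.34], [0.16, 2.42], [-1.27, 4.41], [0.06, 2.06], [-2.6, 2.6]. Speed limits (rad/s): [2.22, 2.22, 2.79, 2.79, 3.14, 3.14, 3.14].

## Interface

Orientations are given as a unit quaternion [x, y, z, w].
In Python, from workcell import manip, eyes, job gives the robot as it stands.
- The arm moves only by the shell command python3 -m crank 'ROWS' [FORCE]. ROWS is JSON, a list that holds one entry, the list of rows, each a list of 7 numbers: the finger opening in cm, from 0 to 8.54, then the shift along the world's x, y, z in cm, then the turn, a rotation vector about the world's x, y, z in degrees. In form: [[[hand, x, y, z, ax, ay, az], ...]]. A call has 1 to 20 rows; each row shifts and turns the commanded pose from where the row before left it; what a row does not reach is not made up. A row lasts 1/8 s, in which the tool goes at most 62.5 mm and 10.7 degrees, less where a joint would pass 70% of its speed; a pose out of reach is approached as far as the arm can. A call with a gripper value outside its range is refused whole. The fingers move at their own pace and stop on an object; FORCE is the grip in N (left out, the last holds). Time passes only in rows, so rows that do not move let the fingers close. It gives the time, the measured TCP pose, the force, the opening and the grip force at its end, in the units of the state.
- manip.get_obs(): the state, without advancing time (a new reading comes with each control period).
- eyes.camera(name): name is "side" or "top"; returns (picture, depth): 384x512x3 uint8, red, green, blue; 384x512 float32, m along the optical axis (not along the pixel's ray), 0 where there is no reading.
- eyes.camera_params(name): a dict with "fx", "fy", "cx", "cy" (pixels), "dist" ([k1, k2, p1, p2, k3] as OpenCV has them; the pictures are not rectified), "world_from_camera" (4x4, takes a point from camera to world coordinates). Camera axes: x right, y down, z forward; pixel columns grow to the right and rows downward; lengths in m; the calibration is good to about 2 mm. A picture is of the moment at which its call begins. camera_params takes no time and is no camera call.
- job.hand_in(): hands the job in; it is judged then, once.
The state is a dict: "clock": time; "joint_pos": joint angles; "joint_velocities": joint speeds; "tau": joint torques, N m; "position": TCP position; "ee_rot": TCP orientation; "ft_force": force on the tool from outside, world axes, zero at the start; "torque": the same for the moment, N m; "grip_width": opening from 0.0 (shut) to 1.0 (fully open); "grasp_force": force on a finger pad.
Only numpy, scipy, OpenCV 4.12 (cv2) and the standard library are available. Lean on these libraries where they do the work, as an engineer would, in place of code of your own. Each camera call takes 0.05 s, during which the arm holds its last target. There are 200 camera calls.

## Working session

There is one attempt and no reset: what is moved stays moved. The work goes in short steps, Python scripts to look and compute and a shell command to move; the robot and the scene stay as the last step left them, time stands still between calls to the robot, and variables do not carry over. Pictures are saved under pics/ and viewed, at most 10 in all, crops included, and the job is handed in when it is done.

```bash
mkdir -p pics; python3 - <<'E'
from workcell import manip, eyes, job
import cv2,numpy as np
for n in ("top","side"):
    im,d=eyes.camera(n); np.savez(f"pics/{n}0.npz",im=im,d=d)
    cv2.imwrite(f"pics/{n}0.png",cv2.resize(im[:,:,::-1],(768,576)))
    p=eyes.camera_params(n); print(n,{k:np.round(v,4).tolist() for k,v in p.items()})
o=manip.get_obs(); print(o, manip.hold_point_z)
E
```

```text
top {'fx': 441.338, 'fy': 441.338, 'cx': 255.8807, 'cy': 192.1802, 'dist': [0.0203, 0.0, 0.0, 0.0, 0.0], 'world_from_camera': [[0.4873, -0.8172, 0.3078, 0.0396], [-0.8732, -0.46, 0.1613, -0.239], [0.0098, -0.3473, -0.9377, 1.5619], [0.0, 0.0, 0.0, 1.0]]}
side {'fx': 398.5598, 'fy': 398.5598, 'cx': 252.9502, 'cy': 189.9634, 'dist': [0.0364, 0.0, 0.0, 0.0, 0.0], 'world_from_camera': [[0.7018, -0.4163, 0.5782, -0.2947], [-0.7123, -0.427, 0.5571, -0.7768], [0.015, -0.8027, -0.5962, 0.9152], [0.0, 0.0, 0.0, 1.0]]}
{'clock': 0.1, 'joint_pos': array([-1.35262883,  0.33280342, -0.06469262,  1.46083218,  0.02160467,
        1.34987369, -0.08847435]), 'joint_velocities': array([ 0.00040411, -0.00052075,  0.00246245, -0.00132604,  0.00138289,
        0.00092699, -0.00028138]), 'tau': array([ 1.00533485e-03, -6.26739979e+01,  4.87744063e-02, -3.92431462e+01,
        1.62794720e-02,  7.03473095e-03,  1.54024326e-05]), 'position': array([0.14896215, 0.60666366, 0.23061075]), 'ee_rot': array([ 1.20074112e-01,  9.92764743e-01, -6.09034144e-04, -4.33421181e-05]), 'ft_force': array([-0.13978804,  0.22630949,  0.15931259]), 'torque': array([-0.04965572,  0.04133138, -0.04834845]), 'grasp_force': 0.0, 'grip_width': 1.0064966083359763} 0.0187
```

View pics/top0.png

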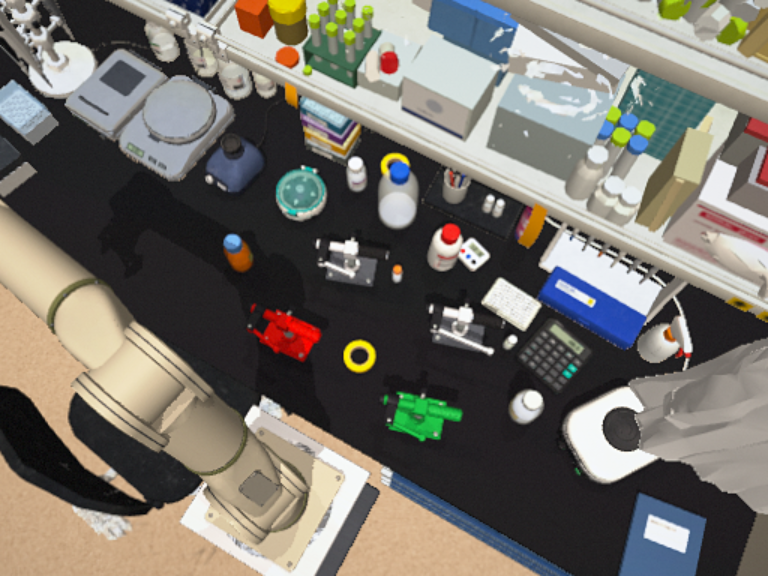

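View pics/side0.png

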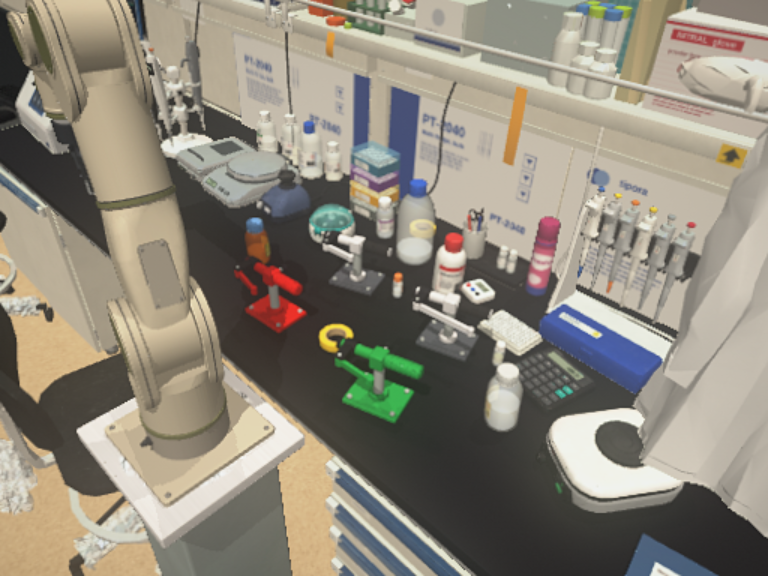

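Top view: the short handle stands at about (350,262) and the long one at about (462,325), with red (287,332) and green (422,415) decoys in front. In the side view they are at (355,262) and (447,325). Next I'll zoom in.

```bash
cat > h.py <<'E'
import numpy as np,cv2
from workcell import eyes
def P(n):
    p=eyes.camera_params(n);K=np.array([[p['fx'],0,p['cx']],[0,p['fy'],p['cy']],[0,0,1]]);return K,np.array(p['dist']),np.array(p['world_from_camera'])
def ray(n,uv):
    K,D,T=P(n);q=cv2.undistortPoints(np.array(uv,float).reshape(-1,1,2),K,D).reshape(-1,2)
    return T[:3,3],np.c_[q,np.ones(len(q))]@T[:3,:3].T
def plane(n,uv,z):
    o,r=ray(n,uv);return o+r*((z-o[2])/r[:,2])[:,None]
def proj(n,X):
    K,D,T=P(n);W=np.linalg.inv(T);return cv2.projectPoints(np.array(X,float).reshape(-1,3),cv2.Rodrigues(W[:3,:3])[0],W[:3,3],K,D)[0].reshape(-1,2)
def cloud(n,d):
    v,u=np.mgrid[:384,:512];uv=np.c_[u.ravel(),v.ravel()];o,r=ray(n,uv)
    return (o+r*d.reshape(-1,1)).reshape(384,512,3)
E
python3 - <<'E'
from h import *
t=np.load('pics/top0.npz');s=np.load('pics/side0.npz')
def crop(im,u,v,w,h,k): return cv2.resize(im[v:v+h,u:u+w,::-1],None,fx=k,fy=k,interpolation=cv2.INTER_CUBIC)
a=np.hstack([crop(t['im'],203,148,64,50,6),crop(t['im'],275,190,64,50,6)])
b=np.hstack([crop(s['im'],205,148,64,50,6),crop(s['im'],265,188,64,50,6)])
cv2.imwrite('pics/c1.png',np.vstack([a,b]))
for n,f in(('top',t),('side',s)):
    C=cloud(n,f['d']);np.save(f'pics/{n}C.npy',C)
for nm,uv in dict(short=(233,173),long=(308,217)).items(): print(nm,plane('top',[uv],.12).round(3))
print(t['d'][160:170:3,225:240:4])
E
```

```text
short [[0.536 0.115 0.12 ]]
long [[ 0.521 -0.19   0.12 ]]
[[1.7153066 1.7057284 1.5842037 1.7053688]
 [1.5719628 1.5698776 1.571138  1.5734265]
 [1.5766969 1.5662601 1.5629588 1.5680119]
 [1.6872641 1.5707947 1.5612632 1.5694675]]
```

View pics/c1.png

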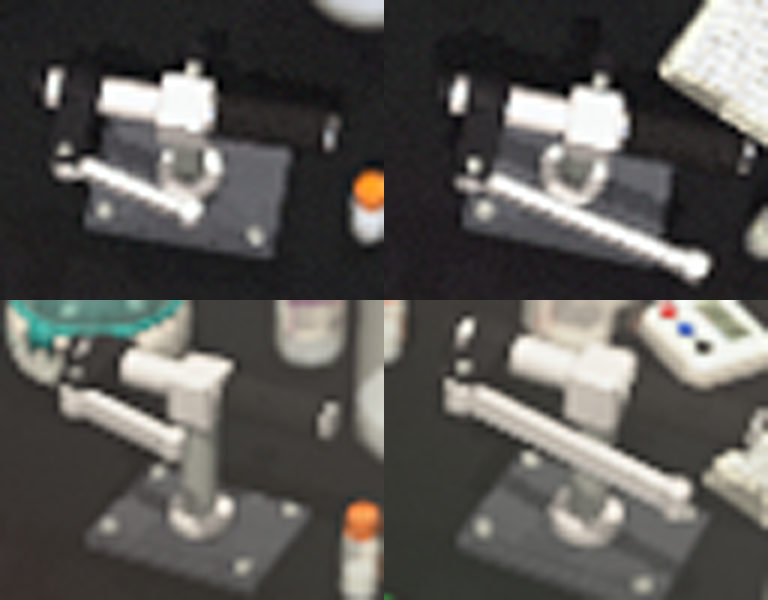

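Crop view: blades run from pivots at the left to free-end knobs (short top crop (192,208), long top crop (692,265)). Bar end caps (53,85)–(332,130) and (458,95)–(747,155) are visible, and so are the foot corners. I'll compute the poses from these.

```bash
python3 - <<'E'
from h import *
def o(c,u0,v0): return (np.array(c,float)+.5)/6-.5+[u0,v0]
S=dict(
 short=dict(top=(203,148),side=(205,148),bt=[(53,85),(332,130)],bs=[(73,352),(330,418)],ft=[(293,150),(275,257),(87,228)],fs=[(310,512),(255,592),(87,540)],tip=(192,208),tips=(180,440)),
 long=dict(top=(275,190),side=(265,188),bt=[(74,95),(363,155)],bs=[(79,345),(0,0)],ft=[(288,163),(276,268),(79,228)],fs=[(325,515),(265,602),(75,540)],tip=(308,265),tips=(297,497)))
Ct=np.load('pics/topC.npy');Cs=np.load('pics/sideC.npy')
for k,s in S.items():
    print(k)
    B=plane('top',o(s['bt'],*s['top']),.115);d=B[0]-B[1]
    print('bar',B.round(4).tolist(),'len',np.linalg.norm(d),'mid',B.mean(0).round(4),'yaw',np.arctan2(-d[0],d[1]))
    if k=='short':
        B=plane('side',o(np.array(s['bs'])-[0,300],*s['side']),.115);d=B[0]-B[1];print('bar side',np.linalg.norm(d),B.mean(0).round(4),'yaw',np.arctan2(-d[0],d[1]))
    for n,f in(('top',s['ft']),('side',np.array(s['fs'])-[0,300])):
        F=plane(n,o(f,*s[n]),.012);a=F[0]-F[1];b=F[2]-F[1]
        print(n,'foot',np.linalg.norm(a),np.linalg.norm(b),'centre',((F[0]+F[2])/2).round(4),'yaw',np.arctan2(a[1],a[0]),np.arctan2(-b[0],b[1]))
    T=plane('top',o([s['tip']],*s['top']),.122)[0];print('tip',T.round(4), plane('side',o([np.array(s['tips'])-[0,300]],*s['side']),.115).round(4))
    # blade from depth: points with height .105-.13
for n,x,d in(('top',Ct,0),('side',Cs,0)):
  for k,c in(('short',(.536,.115)),('long',(.521,-.19))):
    m=(abs(x[...,2]-.116)<.012)&(np.hypot(x[...,0]-c[0],x[...,1]-c[1])<.13);p=x[m]
    im=np.load(f'pics/{n}0.npz')['im'][m]; w=im.min(1)>90
    print(n,k,m.sum()); np.save(f'pics/{n}_{k}.npy',np.c_[p,im])
E
```

```text
short
bar [[0.5379, 0.2053, 0.115], [0.5942, 0.0459, 0.115]] len 0.1689948347322861 mid [0.5661 0.1256 0.115 ] yaw 0.3396238656087007
bar side 0.17669073613025577 [0.5667 0.1344 0.115 ] yaw 0.3584966589294087
top foot 0.07337925190847415 0.11948480949367915 centre [0.5547 0.1243 0.012 ] yaw 0.3586298408414728 0.34947866065985195
side foot 0.09270155545615331 0.11969486400501905 centre [0.5613 0.1295 0.012 ] yaw 0.3944732045719988 0.325572035097785
tip [0.508  0.0918 0.122 ] [[0.5158 0.0977 0.115 ]]
long
bar [[0.5246, -0.1076, 0.115], [0.5736, -0.2687, 0.115]] len 0.1683653184568475 mid [ 0.5491 -0.1881  0.115 ] yaw 0.29574664713998416
top foot 0.06709426463361177 0.1208327662433985 centre [ 0.5349 -0.1867  0.012 ] yaw 0.3480547082976706 0.30385095442058757
side foot 0.08387299847066529 0.1124720901612313 centre [ 0.5468 -0.182   0.012 ] yaw 0.24768437836767285 0.33140801922325336
tip [ 0.4976 -0.2695  0.122 ] [[ 0.504  -0.2694  0.115 ]]
top short 493
top long 553
side short 360
side long 585
```

```bash
python3 - <<'E'
from h import *
t=np.load('pics/top0.npz')['im'];s=np.load('pics/side0.npz')['im']
R=lambda a:np.array([[np.cos(a),-np.sin(a)],[np.sin(a),np.cos(a)]])
out=[]
ims={'top':cv2.resize(t[:,:,::-1],None,fx=6,fy=6,interpolation=cv2.INTER_CUBIC),'side':cv2.resize(s[:,:,::-1],None,fx=6,fy=6,interpolation=cv2.INTER_CUBIC)}
for k,c,yaw,L,a0,pad in(('short',(.566,.129),.345,.08,.25,.06),('long',(.549,-.186),.305,.135,.20,.10)):
    c=np.array(c);pv=c+R(yaw)@[-.045,.062];q=yaw-a0;dr=R(q)@[0,-1];n=R(q)@[1,0]
    print(k,'pivot',pv.round(4),'pad',(pv+pad*dr).round(4),'tip',(pv+L*dr).round(4),'press dir',n.round(3),'angle',q)
    for z,col in((.107,(0,0,255)),(.123,(0,255,0))):
        X=[np.r_[pv+l*dr+w*n,z] for l,w in((0,-.004),(L,-.004),(L,.004),(0,.004))]
        B=[np.r_[c+R(yaw)@[0,y],.115] for y in(.09,-.09)]
        F=[np.r_[c+R(yaw)@v,.012] for v in([.045,.06],[.045,-.06],[-.045,-.06],[-.045,.06])]
        for n_ in ims:
            for pts,cc,cl in((X,col,True),(B,(255,0,255),False),(F,(255,255,0),True)):
                cv2.polylines(ims[n_],[np.round((proj(n_,pts)+.5)*6-.5).astype(int)],cl,cc,1)
# depth-based blade line fit
    for n_ in('top','side'):
        p=np.load(f'pics/{n_}_{k}.npy');xy=(p[:,:2]-pv);l=xy@dr;w=xy@n;m=(l>.02)&(l<L-.015)&(abs(w)<.015)&(p[:,3:].min(1)>110)
        f=np.polyfit(l[m],w[m],1);print(n_,m.sum(),'offset at pad',np.polyval(f,pad).round(4),'slope',f[0].round(3),'z',np.percentile(p[m,2],[5,50,95]).round(3),'lmax',l[(abs(w)<.015)].max())
I=lambda n,u,v:ims[n][v*6:(v+50)*6,u*6:(u+64)*6]
cv2.imwrite('pics/c2.png',np.vstack([np.hstack([I('top',203,148),I('top',275,190)]),np.hstack([I('side',205,148),I('side',265,188)])]))
E
```

```text
short pivot [0.5027 0.1721] pad [0.5084 0.1124] tip [0.5103 0.0925] press dir [0.995 0.095] angle 0.09499999999999997
top 41 offset at pad -0.0045 slope 0.02 z [0.108 0.117 0.125] lmax 0.08381872174115085
side 47 offset at pad -0.0047 slope -0.028 z [0.111 0.122 0.127] lmax 0.08353620805473208
long pivot [ 0.4875 -0.1404] pad [ 0.4979 -0.2398] tip [ 0.5016 -0.2746] press dir [0.994 0.105] angle 0.10499999999999998
top 93 offset at pad -0.0041 slope -0.013 z [0.109 0.119 0.125] lmax 0.1362156009483141
side 147 offset at pad -0.0024 slope -0.002 z [0.109 0.12  0.126] lmax 0.1386734778264912
```

View pics/c2.png

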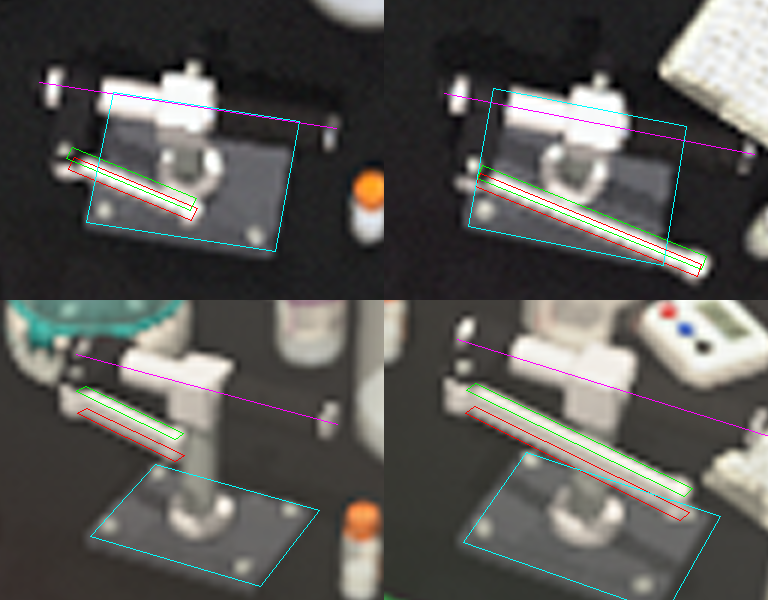

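Overlay fits within about 4 mm; both levers sit slightly nearer the robot than drawn. Before descending I'll check the clearances to the decoys and bystanders.

```bash
python3 - <<'E'
from h import *
t=np.load('pics/top0.npz')['im'].astype(int);C=np.load('pics/topC.npy')
r,g,b=t[...,0],t[...,1],t[...,2]
v,u=np.mgrid[:384,:512];near=(u>150)&(u<330)&(v>190)&(v<300)
for n,m in(('red',(r>120)&(g<60)&(b<60)),('green',(g>100)&(r<80)&(b<110)),('yellow',(r>180)&(g>170)&(b<90))):
    p=C[m&near];p=p[p[:,2]>.0]
    for lo,hi in((0,.03),(.06,.2)):
        q=p[(p[:,2]>lo)&(p[:,2]<hi)]
        if len(q)>5: print(n,lo,len(q),np.percentile(q,[1,99],axis=0).round(3).tolist(), 'max x near y', )
E
python3 -m crank '[[[0,5,-1.5,1,0,0,8],[0,5,-2,0,0,0,8],[0,5,-3,0,0,0,8],[0,5,-3,0,0,0,8],[0,4,-4,0,0,0,4.7],[0,4,-4,0,0,0,0],[0,2,-5,0,0,0,0],[0,0,-5,0,0,0,0],[0,0,-5,0,0,0,0],[0,0,-5,0,0,0,0],[0,0,0,0,0,0,0]]]' 40
```

```text
red 0 418 [[0.288, 0.11, 0.001], [0.377, 0.229, 0.025]] max x near y
red 0.06 384 [[0.265, 0.081, 0.107], [0.347, 0.248, 0.131]] max x near y
green 0 459 [[0.258, -0.257, 0.002], [0.366, -0.134, 0.025]] max x near y
green 0.06 448 [[0.248, -0.277, 0.108], [0.344, -0.118, 0.132]] max x near y
yellow 0 209 [[0.332, -0.039, 0.007], [0.402, 0.032, 0.026]] max x near y
clock: 1.48
position: [0.4497, 0.2279, 0.2415]
ee_rot: [-0.196, 0.981, -0.0, 0.0]
ft_force: [-0.5, 1.0, -0.1]
grip_width: 0.0
grasp_force: 0.0
```

```bash
python3 -m crank '[[[0,0,-5,0,0,0,0],[0,0,-6,0,0,0,0],[0,0,-6,0,0,0,0],[0,0,-6,0,0,0,0],[0,0,-6,0,0,0,0],[0,0,-6,0,0,0,0],[0,0,-6,0,0,0,0],[0,0,-5.2,0,0,0,0],[0,0,0,-4,0,0,0],[0,0,0,-4,0,0,0],[0,0,0,-3,0,0,0],[0,0,0,-2,0,0,0],[0,0,0,-1.5,0,0,0],[0,0,0,0,0,0,0],[0,0,0,0,0,0,0]]]'
python3 - <<'E'
from h import *
im=eyes.camera('side')[0];cv2.imwrite('pics/s1.png',cv2.resize(im[150:270,220:380,::-1],None,fx=4,fy=4))
E
```

```text
clock: 3.35
position: [0.4496, -0.2301, 0.097]
ee_rot: [-0.199, 0.98, -0.0, 0.0]
ft_force: [-0.3, -0.4, -0.2]
grip_width: 0.002
grasp_force: 0.0
```

View pics/s1.png

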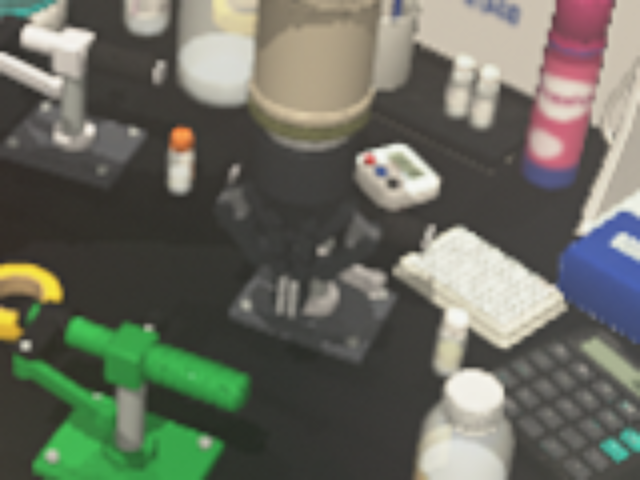

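Side view: shut fingers (290,295) are down in front of the long lever, with the knuckles spreading at (235,210) and (360,240). I'll measure the knuckle extents by height for collar clearance, and start pressing gently.

```bash
python3 - <<'E'
from h import *
from workcell import manip
im,d=eyes.camera('side');p=cloud('side',d).reshape(-1,3);c=im.reshape(-1,3)
p0=manip.get_obs()['position'];q=.4
x=(p[:,:2]-p0[:2])@[np.cos(q),np.sin(q)];y=(p[:,:2]-p0[:2])@[-np.sin(q),np.cos(q)];h=p[:,2]-p0[2]
for z in np.arange(.01,.12,.01):
    m=(abs(h-z)<.005)&(abs(x)<.03)&(abs(y)<.09)&(c.max(1)<90)
    if m.sum()>5:print(z.round(2),m.sum(),np.percentile(y[m],[2,98]).round(3),np.percentile(x[m],[2,98]).round(3))
E
python3 -m crank '[[[0,0.7,-0.2,0,0,0,0],[0,0.7,0,0,0,0,0],[0,0.7,0,0,0,0,0],[0,0.4,0,0,0,0,0],[0,0.4,0,0,0,0,0],[0,0.4,0,0,0,0,0],[0,0.4,0,0,0,0,0],[0,0,0,0,0,0,0]]]'
```

```text
0.01 6 [-0.009  0.016] [-0.008 -0.005]
0.02 12 [-0.01   0.018] [-0.01   0.001]
0.03 7 [-0.01   0.015] [-0.009  0.006]
0.04 14 [-0.01   0.022] [-0.012  0.003]
0.05 60 [-0.029  0.033] [-0.015  0.007]
0.06 79 [-0.036  0.039] [-0.014  0.009]
0.07 69 [-0.041  0.05 ] [-0.017  0.01 ]
0.08 76 [-0.054  0.057] [-0.019  0.004]
0.09 102 [-0.06   0.063] [-0.02   0.012]
0.1 84 [-0.054  0.053] [-0.021  0.005]
0.11 81 [-0.038  0.043] [-0.019  0.004]
clock: 4.45
position: [0.486, -0.2319, 0.0962]
ee_rot: [-0.199, 0.98, 0.0, -0.0]
ft_force: [-1.9, 0.4, -0.3]
grip_width: 0.003
grasp_force: 0.6
```

```bash
python3 -m crank '[[[0,0.4,0,0,0,0,0],[0,0.4,0,0,0,0,0],[0,0.4,0,0,0,0,0],[0,0.3,0,0,0,0,0],[0,0.2,0,0,0,0,0],[0,0,0,0,0,0,0]]]'
```

```text
clock: 5.2
position: [0.503, -0.2321, 0.0962]
ee_rot: [-0.199, 0.98, 0.0, -0.0]
ft_force: [-3.0, 0.2, -0.3]
grip_width: 0.001
grasp_force: 1.1
```

```bash
python3 -m crank '[[[0,0.2,0,0,0,0,0],[0,0,0,0,0,0,0]]]'; python3 -m crank '[[[0,0.2,0,0,0,0,0],[0,0,0,0,0,0,0]]]'
```

```text
clock: 5.45
position: [0.5051, -0.232, 0.0963]
ee_rot: [-0.199, 0.98, 0.0, -0.0]
ft_force: [-3.1, 0.9, -0.4]
grip_width: 0.002
grasp_force: 1.2
clock: 5.7
position: [0.5071, -0.232, 0.0964]
ee_rot: [-0.199, 0.98, -0.0, 0.0]
ft_force: [-3.0, 0.8, -0.4]
grip_width: 0.0
grasp_force: 1.3
```

```bash
python3 -m crank '[[[0,0.15,0,0,0,0,0],[0,0,0,0,0,0,0]]]'; python3 -m crank '[[[0,0.15,0,0,0,0,0],[0,0,0,0,0,0,0]]]'
```

```text
clock: 5.95
position: [0.5086, -0.232, 0.0963]
ee_rot: [-0.199, 0.98, 0.0, 0.0]
ft_force: [-4.1, 0.8, -0.3]
grip_width: -0.002
grasp_force: 1.3
clock: 6.2
position: [0.5101, -0.232, 0.0963]
ee_rot: [-0.199, 0.98, 0.0, -0.0]
ft_force: [-3.2, 1.1, -0.2]
grip_width: -0.003
grasp_force: 1.3
```

```bash
for i in 1; do python3 -m crank '[[[0,0.15,0,0,0,0,0],[0,0,0,0,0,0,0]]]'; done; python3 -m crank '[[[0,0.1,0,0,0,0,0],[0,0,0,0,0,0,0]]]'
```

```text
clock: 6.45
position: [0.5116, -0.232, 0.0963]
ee_rot: [-0.199, 0.98, 0.0, -0.0]
ft_force: [-3.6, 0.8, 0.0]
grip_width: -0.001
grasp_force: 1.4
clock: 6.7
position: [0.5126, -0.232, 0.0963]
ee_rot: [-0.199, 0.98, 0.0, -0.0]
ft_force: [-4.4, 0.7, -0.4]
grip_width: -0.001
grasp_force: 1.4
```

```bash
python3 -m crank '[[[0,0.1,0,0,0,0,0],[0,0,0,0,0,0,0]]]'; python3 -m crank '[[[0,0.1,0,0,0,0,0],[0,0,0,0,0,0,0]]]'
```

```text
clock: 6.95
position: [0.513, -0.232, 0.0962]
ee_rot: [-0.198, 0.98, 0.0, -0.001]
ft_force: [-6.1, 0.6, 1.5]
grip_width: -0.001
grasp_force: 2.6
clock: 7.2
position: [0.5131, -0.2321, 0.0961]
ee_rot: [-0.198, 0.98, 0.001, -0.001]
ft_force: [-10.9, 1.2, 5.2]
grip_width: -0.006
grasp_force: 4.4
```

At the stop, since force rises with no further motion. I'll hold for 1 s, then back off.

```bash
python3 -m crank '[[[0,0,0,0,0,0,0],[0,0,0,0,0,0,0],[0,0,0,0,0,0,0],[0,0,0,0,0,0,0],[0,0,0,0,0,0,0],[0,0,0,0,0,0,0],[0,0,0,0,0,0,0],[0,0,0,0,0,0,0]]]'
python3 - <<'E'
from h import *
im=eyes.camera('top')[0];cv2.imwrite('pics/t2.png',cv2.resize(im[170:250,250:360,::-1],None,fx=5,fy=5))
E
```

```text
clock: 8.2
position: [0.5131, -0.2322, 0.0961]
ee_rot: [-0.198, 0.98, 0.001, -0.001]
ft_force: [-10.1, 1.4, 3.9]
grip_width: -0.003
grasp_force: 4.4
```

View pics/t2.png

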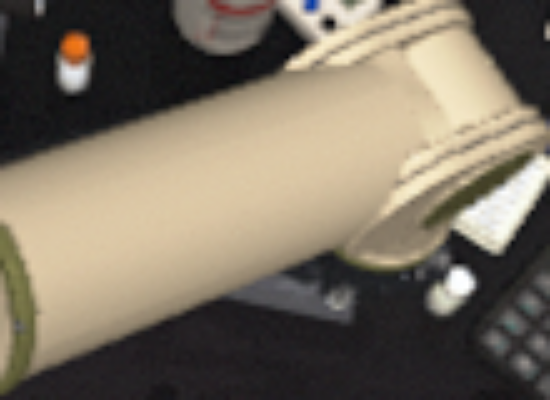

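The top view is blocked by the forearm. I'll check the lever in the side view instead.

```bash
python3 - <<'E'
from h import *
R=lambda a:np.array([[np.cos(a),-np.sin(a)],[np.sin(a),np.cos(a)]])
im=eyes.camera('side')[0];I=cv2.resize(im[190:240,260:330,::-1],None,fx=10,fy=10,interpolation=cv2.INTER_CUBIC)
pv=np.array([.486,-.1404])
for th,col in((.3,(0,255,0)),(.2,(0,0,255))):
    q=.105+th;dr=R(q)@[0,-1];n=R(q)@[1,0]
    X=[np.r_[pv+l*dr+w*n,.123] for l,w in((0,-.004),(.135,-.004),(.135,.004),(0,.004))]
    cv2.polylines(I,[np.round((proj('side',X)-[260,190]+.5)*10).astype(int)],True,col,1)
cv2.imwrite('pics/s2.png',I)
E
```

```text
(no output)
```

View pics/s2.png

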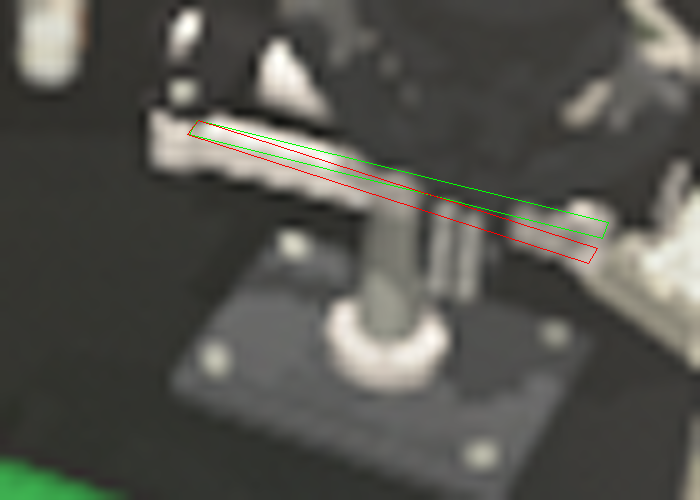

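Blade matches the green (0.30 rad) outline, tip at (600,220): it is against the stop. Next I'll release and move to the short lever.

```bash
python3 -m crank '[[[0,-0.5,0,0,0,0,0],[0,-1,0,0,0,0,0],[0,-1.5,0,0,0,0,0],[0,-1.5,0,0,0,0,0],[0,-1.5,0,0,0,0,0],[0,0,0,0,0,0,0],[0,0,0,0,0,0,0],[0,0,0,2,0,0,0],[0,0,0,4,0,0,0],[0,0,0,4,0,0,0],[0,0,0,4,0,0,0],[0,0,5,0,0,0,0],[0,0,6,0,0,0,0],[0,0,6,0,0,0,0],[0,0,6,0,0,0,0],[0,0,6,0,0,0,0],[0,0,5.7,0,0,0,0],[0,0,0,0,0,0,0]]]'
python3 - <<'E'
from h import *
im=eyes.camera('side')[0];cv2.imwrite('pics/s3.png',cv2.resize(im[130:250,180:340,::-1],None,fx=4,fy=4,interpolation=cv2.INTER_CUBIC))
E
```

```text
clock: 10.55
position: [0.4541, 0.1198, 0.2361]
ee_rot: [-0.202, 0.979, 0.0, -0.0]
ft_force: [-0.1, -0.5, 0.0]
grip_width: -0.002
grasp_force: 0.0
```

View pics/s3.png

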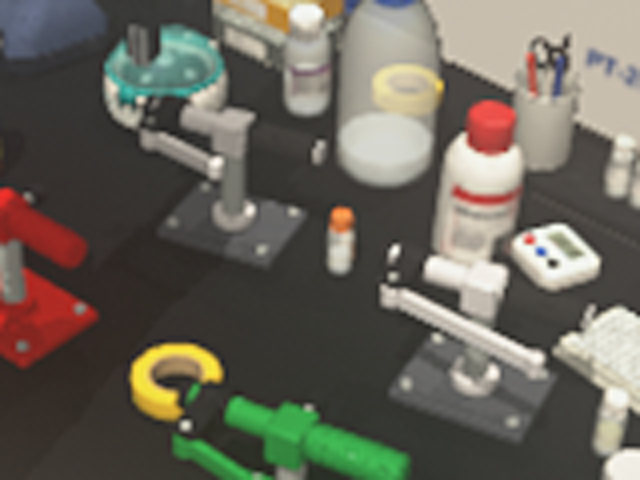

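Long lever is back out (tip (540,360)), the short lever is out with its tip at (215,165), and nothing has moved. Next I'll go down and press the short lever.

```bash
python3 -m crank '[[[0,0,-0.3,-4,0,0,0],[0,0,0,-4,0,0,0],[0,0,0,-3,0,0,0],[0,0,0,-2,0,0,0],[0,0,0,-1,0,0,0],[0,0,0,0,0,0,0],[0,0.6,0,0,0,0,0],[0,0.6,0,0,0,0,0],[0,0.5,0,0,0,0,0],[0,0.4,0,0,0,0,0],[0,0.4,0,0,0,0,0],[0,0.4,0,0,0,0,0],[0,0,0,0,0,0,0]]]'; python3 -m crank '[[[0,0.4,0,0,0,0,0],[0,0.4,0,0,0,0,0],[0,0.4,0,0,0,0,0],[0,0,0,0,0,0,0]]]'
```

```text
clock: 12.22
position: [0.4837, 0.112, 0.0963]
ee_rot: [-0.198, 0.98, -0.0, -0.0]
ft_force: [-0.4, 0.2, 0.1]
grip_width: 0.0
grasp_force: 0.0
clock: 12.72
position: [0.4956, 0.1121, 0.0962]
ee_rot: [-0.199, 0.98, 0.0, -0.0]
ft_force: [-1.6, -0.7, 0.8]
grip_width: -0.0
grasp_force: 0.6
```

```bash
python3 -m crank '[[[0,0.4,0,0,0,0,0],[0,0.3,0,0,0,0,0],[0,0.3,0,0,0,0,0],[0,0,0,0,0,0,0]]]'; python3 -m crank '[[[0,0.2,0,0,0,0,0],[0,0,0,0,0,0,0]]]'; python3 -m crank '[[[0,0.2,0,0,0,0,0],[0,0,0,0,0,0,0]]]'
```

```text
clock: 13.22
position: [0.5056, 0.112, 0.0962]
ee_rot: [-0.199, 0.98, -0.0, -0.0]
ft_force: [-1.7, 0.7, -0.3]
grip_width: -0.001
grasp_force: 0.9
clock: 13.48
position: [0.5075, 0.112, 0.0963]
ee_rot: [-0.199, 0.98, 0.0, -0.0]
ft_force: [-2.9, 0.2, -0.4]
grip_width: 0.002
grasp_force: 1.0
clock: 13.72
position: [0.5096, 0.112, 0.0963]
ee_rot: [-0.199, 0.98, 0.0, -0.0]
ft_force: [-2.8, 0.5, -0.3]
grip_width: 0.003
grasp_force: 1.0
```

```bash
for i in 1; do python3 -m crank '[[[0,0.2,0,0,0,0,0],[0,0,0,0,0,0,0]]]'; python3 -m crank '[[[0,0.15,0,0,0,0,0],[0,0,0,0,0,0,0]]]';python3 -m crank '[[[0,0.15,0,0,0,0,0],[0,0,0,0,0,0,0]]]'; done | grep -E 'posi|ft'
```

```text
position: [0.5116, 0.112, 0.0963]
ft_force: [-1.6, 0.3, -0.5]
position: [0.513, 0.112, 0.0963]
ft_force: [-3.8, 1.0, 1.7]
position: [0.5145, 0.112, 0.0963]
ft_force: [-3.0, 1.2, 0.9]
```

```bash
for i in 1; do python3 -m crank '[[[0,0.15,0,0,0,0,0],[0,0,0,0,0,0,0]]]'; python3 -m crank '[[[0,0.1,0,0,0,0,0],[0,0,0,0,0,0,0]]]';python3 -m crank '[[[0,0.1,0,0,0,0,0],[0,0,0,0,0,0,0]]]'; done | grep -E 'posi|ft'
```

```text
position: [0.5161, 0.112, 0.0963]
ft_force: [-3.8, 0.9, 0.9]
position: [0.5171, 0.112, 0.0963]
ft_force: [-3.3, 0.6, 0.7]
position: [0.5181, 0.1119, 0.0963]
ft_force: [-3.0, 0.7, 0.7]
```

```bash
for i in 1; do python3 -m crank '[[[0,0.1,0,0,0,0,0],[0,0,0,0,0,0,0]]]'; python3 -m crank '[[[0,0.1,0,0,0,0,0],[0,0,0,0,0,0,0]]]'; done | grep -E 'posi|ft'
```

```text
position: [0.5185, 0.112, 0.0962]
ft_force: [-7.1, 0.1, 3.2]
position: [0.5186, 0.1119, 0.0961]
ft_force: [-11.5, 0.0, 6.0]
```

```bash
python3 - <<'E'
from h import *
R=lambda a:np.array([[np.cos(a),-np.sin(a)],[np.sin(a),np.cos(a)]])
im=eyes.camera('side')[0];I=cv2.resize(im[145:195,200:270,::-1],None,fx=10,fy=10,interpolation=cv2.INTER_CUBIC)
pv=np.array([.500,.1721])
for th,col in((.4,(0,255,0)),(.3,(0,0,255))):
    q=.095+th;dr=R(q)@[0,-1];n=R(q)@[1,0]
    X=[np.r_[pv+l*dr+w*n,.123] for l,w in((0,-.004),(.08,-.004),(.08,.004),(0,.004))]
    cv2.polylines(I,[np.round((proj('side',X)-[200,145]+.5)*10).astype(int)],True,col,1)
cv2.imwrite('pics/s4.png',I)
E
```

```text
(no output)
```

View pics/s4.png

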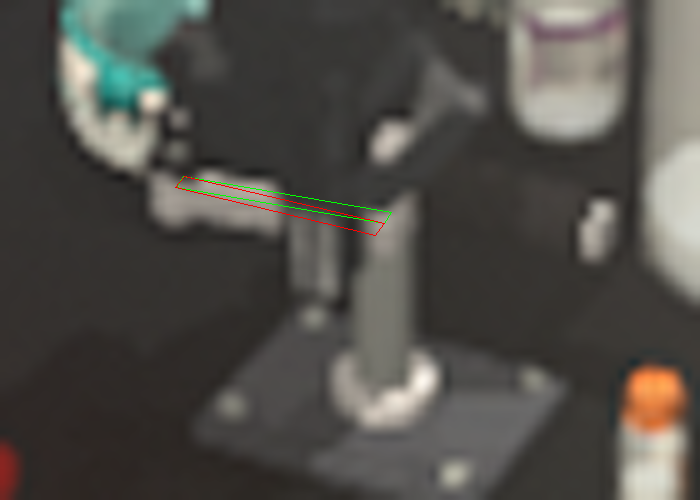

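Blade lies on the 0.40 rad outline, with the fingers at (315,250). Force has risen steeply without motion, so it is at its stop. I'll settle, then hand in.

```bash
python3 -m crank '[[[0,0,0,0,0,0,0],[0,0,0,0,0,0,0],[0,0,0,0,0,0,0],[0,0,0,0,0,0,0],[0,0,0,0,0,0,0],[0,0,0,0,0,0,0]]]'; python3 -c "
from workcell import job; print(job.hand_in())"
```

```text
clock: 16.52
position: [0.5186, 0.112, 0.0961]
ee_rot: [-0.199, 0.98, 0.0, -0.002]
ft_force: [-11.1, -0.4, 5.3]
grip_width: 0.002
grasp_force: 5.0
the job is handed in; nothing more can be done
None
```

I pressed the long lever to its stop, held it for about a second and let it spring back out; the short lever was held at its stop with about 11 N when I handed the job in at 16.5 s (no verdict was returned).

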